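Switch the dust-extraction diverter to a port and start it

ROBOT

A 6-joint arm with a two-finger parallel gripper is mounted at the origin on the work surface. World frame = base frame: x ahead of the robot, y to its left, z up, the work surface at z = 0. Lengths are in m, angles in rad, forces in N, time in s.
With the tool pointing down it reaches from about 0.35 to 0.775 m from the base axis. Payload 7.3 kg.
Tool frame: the origin (TCP) lies at the very end of the fingers, on their centre line; the grasp point (between the pads) lies 19 mm behind it; z points along the fingers, y is the line along which they close (so a half turn about z gives the same grasp; the last joint's range is limited). The gripper opens to 92 mm and grips with 3 to 60 N. Pads are 19 mm wide; open, the fingers measure 130 mm over their backs; the gripper's body (75 mm by 190 mm) begins 47 mm behind the grasp point.
Start: joints at [0.97, 0.342, 1.524, -0, 1.275, -0.146], TCP at [0.231, 0.472, 0.227] pointing down, gripper open.
Joint ranges: [-2.53, 2.53], [-0.77, 2.02], [0.04, 2.7], [-1, 4.14], [0.28, 2.66], [-3.11, 3.11]. Speed limits (rad/s): [2.57, 2.57, 3.14, 3.14, 3.14, 3.14].

INTERFACE

Orientations are given as [roll, pitch, yaw] about the fixed x, y, z axes, in that order (R = Rz(yaw) Ry(pitch) Rx(roll)).
In Python, from cell import robot gives the robot as it stands. The module is installed in compiled form; this text tells all that it offers.
- The arm moves only by the tool arm_command, never from a script. Its argument "moves" is a list of rows, each a list of 3 entries, a list of its own where there are three numbers: the shift along the tool's x, y, z in m, then the turn, a rotation vector about the tool's x, y, z in rad, then the finger opening in m, from 0 to 0.0918. In form: [[[dx, dy, dz], [ax, ay, az], claw], ...]. A call has exactly 5 rows; each row is the pose to reach, as a shift and turn from the pose commanded when the call began, along the tool's axes at that moment; what a row does not reach only later rows make up. A row lasts 1/10 s, in which the tool goes at most 50 mm and 8.59 degrees, less where a joint would pass 70% of its speed; a pose out of reach is approached as far as the arm can. A call with a gripper value outside its range is refused whole. The fingers move at their own pace and stop on an object; "squeeze" is the grip in N (left out, the last holds). Time passes only in rows, so rows that repeat a pose let the fingers close, or fill a call up. It gives the time, the measured TCP pose, the force, the opening and the grip force at its end, in the units of the state.
- robot.observe(): the state, without advancing time (a new reading comes with each control period).
- robot.read_camera(name): name is "scene" or "top" or "wrist"; returns the picture (420x560x3 uint8, red, green, blue); there is no depth.
- robot.camera_model(name): a dict with "fx", "fy", "cx", "cy" (pixels), "R" (3x3) and "t" (3): a world point X has camera coordinates R X + t. Camera axes: x right, y down, z forward; pixel columns grow to the right and rows downward; lengths in m; the calibration is good to about 2 mm. A picture is of the moment at which its call begins: read the wrist's pose just before it. camera_model takes no time and is no camera call; for the wrist camera it gives the pose at the moment of the call.
- robot.hand_in(): hands the job in; it is judged then, once.
The state is a dict: "time": time; "qpos": joint angles; "qvel": joint speeds; "joint_efforts": joint torques, N m; "tool_pos": TCP position; "tool_rot": TCP orientation; "contact_force": force on the tool from outside, world axes, zero at the start; "torque": the same for the moment, N m; "opening": finger opening in m; "grip_force": force on a finger pad.
Only numpy, scipy, OpenCV 4.12 (cv2) and the standard library are available. Lean on these libraries where they do the work, as an engineer would, in place of code of your own. Each camera call takes 0.05 s, during which the arm holds its last target. There are 200 camera calls.

TASK

Push the upright tab of the dust-extraction selector round, either way, until it clicks in at the port label with the plus-shaped cross, and only then press the start button on the grey control box right down. Work with the fingertips or the outside of the fingers only: do not grip the tab or force anything, leave the offcut, screwdriver and tub where they are, and finish clear of everything.

Things in the scene. Friction and masses are not known exactly. Their poses are not given: they have to be found in the camera images.
- diverter: fixed round grey housing, 224 mm across (250 mm at its 6 mm foot), 60 mm high; black hose stubs reach 150 mm from the axis, at most 57 mm high: a 38 mm one under each label, a 52 mm one along +x. Origin: on the bench on the selector's axis; z up. On top a flat aluminium selector disc, 124 mm across, face 70 mm above the bench, with a hub 32 mm across, top 76 mm above the bench
- selector (a joint): turn of the selector, rad, anticlockwise from above; at 0 its tab points along the housing's -x, at +1.571 along its -y. Stops at +-2.25. A spring draws it into the nearest of seven clicks (0, +-0.698, +-1.396, +-2.094) and holds it; to the next click takes 2 to 4 N of sideways push at the tab. Starts in (or settling into) click -0.698, 0 or +0.698, which have no label
- tab (a point): centre of the top of the selector's black upright tab (white line on top), 54 mm from the axis, 105 mm above the bench. The tab stands on the disc, 40 mm long radially (34 to 74 mm from the axis), 12 mm thick, 35 mm tall. Frame: -x radially outwards, y across the thickness, z up
- pointer (a point): point on the selector where its tab points, 92 mm from the axis and 60 mm above the bench (18 mm beyond the tab's outer end): it lies over the centre of the label that is selected
- label_cross: one of four round white port labels, 28 mm across and 2 mm thick, fixed flat on the housing's top; black raised plus-shaped cross with arms 20 mm long and 6 mm wide (the wanted port). Origin: centre of its underside, 60 mm above the bench and 92 mm from the selector's axis. The labels lie at the joint values -120, -80, +80 and +120 degrees of the selector; which lies where varies
- label_square: one of four round white port labels, 28 mm across and 2 mm thick, fixed flat on the housing's top; black raised solid square, 16 mm. Origin: centre of its underside, 60 mm above the bench and 92 mm from the selector's axis. The labels lie at the joint values -120, -80, +80 and +120 degrees of the selector; which lies where varies
- label_ring: one of four round white port labels, 28 mm across and 2 mm thick, fixed flat on the housing's top; black raised ring, 21 mm outside, 12 mm inside. Origin: centre of its underside, 60 mm above the bench and 92 mm from the selector's axis. The labels lie at the joint values -120, -80, +80 and +120 degrees of the selector; which lies where varies
- label_bar: one of four round white port labels, 28 mm across and 2 mm thick, fixed flat on the housing's top; black raised single bar, 22 by 6 mm. Origin: centre of its underside, 60 mm above the bench and 92 mm from the selector's axis. The labels lie at the joint values -120, -80, +80 and +120 degrees of the selector; which lies where varies
- control: fixed grey control box, 85 by 85 by 50 mm high, to the left of the diverter, with the start button in the middle of its top. Origin: centre of its underside
- start_top (a point): centre of the top face of the grey round start button, 28 mm across, in a black collar on the control box, 72 mm above the bench when out
- start (a joint): how far the start button is pressed, m: 0 out, 0.006 right down, where it takes about 5 N; a spring brings it back. Beyond 0.004 counts as pressed
- offcut: loose pine offcut, 100 by 44 by 44 mm, to the right; a bystander. Origin: centre of its underside, x along its length
- driver: loose screwdriver lying on the bench, 190 mm long along its x; a bystander
- tub: loose white plastic tub, 64 mm across and 45 mm high; a bystander. Origin: centre of its underside
Not all that is in view belongs to the job. There is more than one size of the control; the job needs the middle-sized.

How it is judged:
On the way, in this order (a step that is already met when the one before it is completed fails the run):
1. the selector points at the cross label, at rest (horizontal distance between pointer and label_cross below 0.012 m and velocity of joint selector between -0.2 and 0.2 rad/s), for 0.2 s.
2. the start button is pressed (value of joint start above 0.004 m and horizontal distance between pointer and label_cross below 0.012 m), for 0.02 s.
At the end, for the whole second after the job is handed in: the selector rests clicked in with its pointer within 12 mm (about 7 degrees) of the centre of the cross label, the start button has been pressed beyond 4 mm after that and has come back out, and the offcut, screwdriver and tub are within 30 mm of where they began (horizontal distance between pointer and label_cross below 0.012 m and velocity of joint selector between -0.05 and 0.05 rad/s and value of joint start below 0.002 m and distance of each of offcut, driver, tub from where it was at the start of the episode below 0.03 m); the robot touches nothing.
It fails at once if the start button is pressed while the selector is not at the cross label (value of joint start above 0.004 m and not (horizontal distance between pointer and label_cross below 0.015 m)).
It fails at once if the tab is taken between the fingers (y of the grasp point in the frame of tab between -0.009 and 0.009 m and x of the grasp point in the frame of tab between -0.028 and 0.028 m and z of the grasp point in the frame of tab below 0.01 m and contact force between diverter and the fingers above 3 N).
It fails at once if the diverter or its selector is forced with more than 40 N (contact force between diverter and anything else above 40 N).
It fails at once if the offcut, screwdriver or tub is knocked away, carried or lifted (distance of any of offcut, driver, tub from where it was at the start of the episode above 0.03 m or height (world z) of any of offcut, driver, tub above 0.03 m).
It also fails if it takes over 48 s, if anything falls off the work surface, if the arm or the gripper's body presses on something with over 40 N, if the wrist force passes 120 N, or if a joint passes its speed limit or range.

## Working session

There is one attempt and no reset: what is moved stays moved. The work goes in short steps, Python scripts to look and compute and a tool call to move; the robot and the scene stay as the last step left them, time stands still between calls to the robot, and variables do not carry over. Pictures are saved under pics/ and viewed, at most 10 in all, crops included, and the job is handed in when it is done.

Besides the shell and the picture viewer there is one more tool, called as name([rows], argument=value, ...), one row to a line, values as JSON. arm_command: Moves the arm, as the interface text tells. Its arguments: {"type":"object","properties":{"moves":{"type":"array"},"squeeze":{"type":"number"}},"required":["moves"]}

```bash
mkdir -p pics
python3 - <<'E'
from cell import robot
import cv2
for n in("scene","top"):
    cv2.imwrite(f"pics/{n}0.png",cv2.cvtColor(robot.read_camera(n),cv2.COLOR_RGB2BGR))
    m=robot.camera_model(n);print(n,m)
s=robot.observe();print(s['time'],s['tool_pos'],s['tool_rot'],s['opening'])
E
```

```text
scene {'fx': 396.8241138141486, 'fy': 396.8241138141486, 'cx': 276.29395050124896, 'cy': 209.15247706691056, 'R': array([[ 0.59119081,  0.80648315,  0.00885138],
       [ 0.62224005, -0.44909449, -0.64119533],
       [-0.51313813,  0.38457647, -0.76732666]]), 't': array([-0.3350363 , -0.23715146,  1.2803499 ])}
top {'fx': 467.93341991326326, 'fy': 467.93341991326326, 'cx': 271.57280284976, 'cy': 216.77913294883473, 'R': array([[ 0.02356552, -0.99971228,  0.00447432],
       [-0.99766966, -0.02380355, -0.06394251],
       [ 0.06403061, -0.00295705, -0.99794355]]), 't': array([0.0519548 , 0.51223561, 1.38054132])}
0.1 [0.23038168 0.47135626 0.22612005] [-3.14025677e+00 -2.36549830e-04  2.68679263e+00] 0.09144632240707765
```

View pics/top0.png

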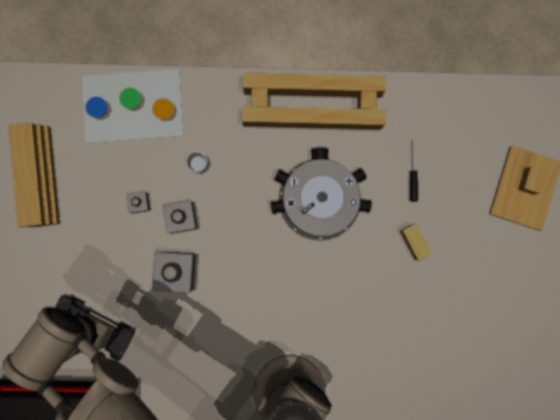

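View pics/scene0.png

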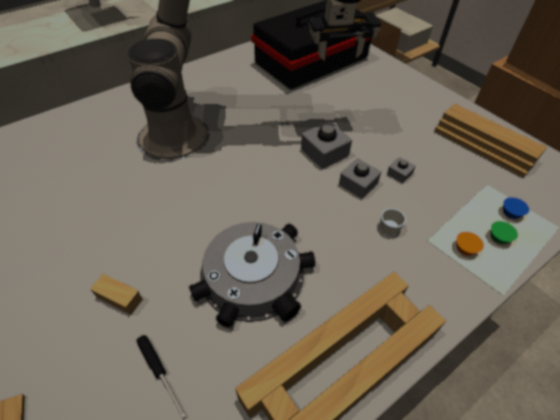

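The top view shows three grey control boxes: large (172,271), middle (179,216) and small (137,202). The 85 mm box should span about 30 px, which fits the middle one. The diverter is at (320,197) with its tab toward the lower left at (308,208). I'll check both in enlarged crops.

```bash
cat > h.py <<'E'
import numpy as np
from cell import robot
def ray(n,u,v,z):
    m=robot.camera_model(n);R,t=np.array(m['R']),np.array(m['t'])
    d=R.T@np.array([(u-m['cx'])/m['fx'],(v-m['cy'])/m['fy'],1]);c=-R.T@t
    return c+d*(z-c[2])/d[2]
def proj(n,X):
    m=robot.camera_model(n);p=np.array(m['R'])@X+m['t'];return np.array([p[0]/p[2]*m['fx']+m['cx'],p[1]/p[2]*m['fy']+m['cy']])
E
python3 - <<'E'
import cv2,numpy as np
a=cv2.imread('pics/top0.png');b=cv2.imread('pics/scene0.png')
c=cv2.resize(a[145:250,265:375],None,fx=5,fy=5,interpolation=cv2.INTER_CUBIC)
d=cv2.resize(a[185:305,120:205],None,fx=3,fy=3,interpolation=cv2.INTER_CUBIC)
d=np.vstack([d,np.zeros((max(0,525-d.shape[0]),d.shape[1],3),np.uint8)])[:525]
cv2.imwrite('pics/c1.png',np.hstack([c,d[:,:250]]))
e=cv2.resize(b[215:325,185:320],None,fx=4,fy=4,interpolation=cv2.INTER_CUBIC)
f=cv2.resize(b[115:200,295:357],None,fx=4,fy=4,interpolation=cv2.INTER_CUBIC)
f=np.vstack([f,np.zeros((100,248,3),np.uint8)])
cv2.imwrite('pics/c2.png',np.hstack([e,f]))
E
```

```text
(no output)
```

View pics/c1.png

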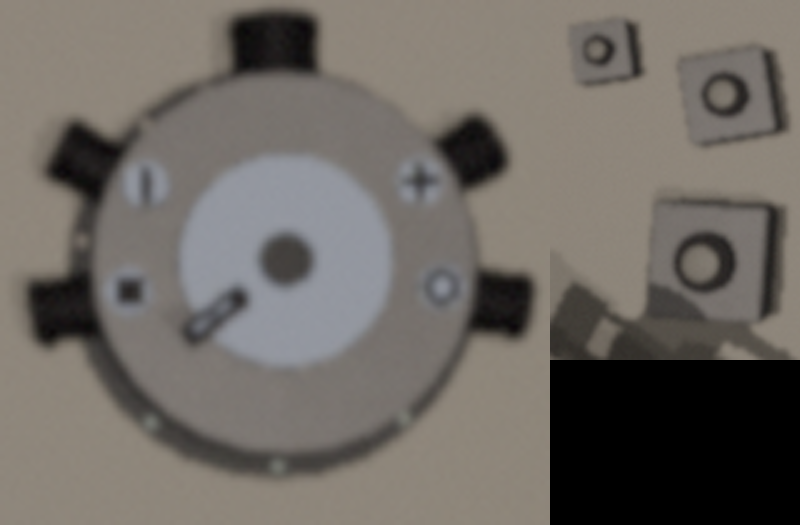

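View pics/c2.png

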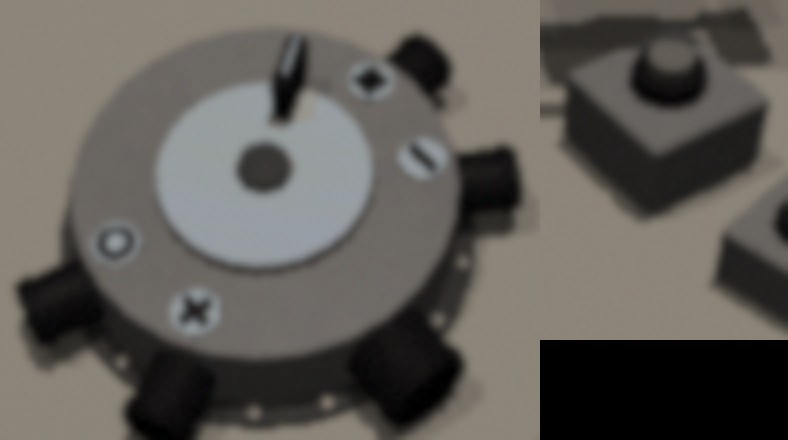

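Crop 1 shows cross at (419,181), ring (441,287), bar (146,184), square (129,291), hub (286,259) and tab top (216,316). So the cross lies at +120° and the tab sits at about -40°: it has to go 160° anticlockwise, through the front. The middle box's button is at crop (724,94).

```bash
cat >> h.py <<'E'
T=lambda a,b,s,x,y:((a+.5)/s-.5+x,(b+.5)/s-.5+y)
from scipy.optimize import least_squares
def tri(a,b):
    return least_squares(lambda X:np.r_[proj('top',X)-a,proj('scene',X)-b],[.5,0,.06]).x
E
python3 - <<'E'
from h import *
t=lambda a,b:T(a,b,5,265,145); s=lambda a,b:T(a,b,4,185,215)
P={}
for n,a,b,z in (('hub',(286,259),(264,167),.076),('cross',(419,181),(195,311),.062),('ring',(441,287),(116,242),.062),('bar',(146,184),(424,158),.062),('sq',(129,291),(370,79),.062),('tabtop',(216,316),(292,60),.105)):
    P[n]=ray('top',*t(*a),z); print(n,P[n].round(4),ray('scene',*s(*b),z).round(4),tri(t(*a),s(*b)).round(4))
o=P['hub']
for n in P: d=P[n]-o;print(n,np.degrees(np.arctan2(d[1],d[0])).round(1),np.hypot(*d[:2]).round(4))
b=T(724-550,94,3,120,185);print('btn',b,ray('top',*b,.072))
print('stub',ray('top',*t(274,40),.03))
for u,v,z in((361,167,.072),):print(ray('scene',u,v,z),tri(b,(u,v)))
print(proj('scene',ray('top',*b,.072)))
E
```

```text
hub [ 0.569  -0.0783  0.076 ] [ 0.5744 -0.0784  0.076 ] [ 0.5706 -0.0775  0.0703]
cross [ 0.6179 -0.1563  0.062 ] [ 0.6211 -0.1551  0.062 ] [ 0.6192 -0.1553  0.0593]
ring [ 0.5564 -0.1699  0.062 ] [ 0.5593 -0.1678  0.062 ] [ 0.5576 -0.1684  0.0602]
bar [0.6123 0.0022 0.062 ] [0.6156 0.0046 0.062 ] [0.614  0.004  0.0604]
sq [0.5497 0.0107 0.062 ] [0.5517 0.0128 0.062 ] [0.5508 0.0121 0.0615]
tabtop [ 0.5328 -0.0364  0.105 ] [ 0.5398 -0.0345  0.105 ] [ 0.5351 -0.0341  0.0995]
hub 0.0 0.0
cross -57.9 0.0921
ring -97.8 0.0924
bar 61.7 0.0914
sq 102.2 0.0911
tabtop 130.9 0.0553
btn (177.66666666666666, 216.0) [0.50310558 0.33312718 0.072     ]
stub [ 0.7051862  -0.07399599  0.03      ]
[0.50799615 0.33123463 0.072     ] [0.50412956 0.33489707 0.06686477]
[360.2549476 165.7138595]
```

arm_command([
  [[-0.043,-0.025,0],[0,0,0.14],0],
  [[-0.086,-0.05,0],[0,0,0.29],0],
  [[-0.129,-0.075,0],[0,0,0.44],0],
  [[-0.171,-0.1,0],[0,0,0.59],0],
  [[-0.214,-0.125,0],[0,0,0.74],0],
], squeeze=5)

```text
time: 0.6
tool_pos: [0.3684, 0.2636, 0.2266]
tool_rot: [-3.141, -0.0, 1.941]
contact_force: [1.0, 0.6, 0.4]
opening: 0.0563
grip_force: 0.0
```

```bash
cat >> h.py <<'E'
from scipy.spatial.transform import Rotation as Ro
def to(p,yaw):
    s=robot.observe();R=Ro.from_euler('xyz',s['tool_rot']);G=Ro.from_euler('xyz',[np.pi,0,np.radians(yaw)])
    print('t',s['time'],'p',s['tool_pos'],'yaw',np.degrees(s['tool_rot'][2]).round(1),'q',np.round(s['qpos'],2),'F',np.round(s['contact_force'],1),'op',s['opening'])
    print('shift',R.inv().apply(np.array(p)-s['tool_pos']).round(4),'turn',(R.inv()*G).as_rotvec().round(3))
E
python3 -c "
from h import *
to([.5617,-.0225,.2],25)"
```

```text
t 0.6 p [0.36838181 0.26362533 0.22656851] yaw 111.2 q [0.45 0.21 1.71 0.   1.22 0.08] F [1.  0.6 0.4] op 0.05632474919742238
shift [-0.3367  0.0767  0.0265] turn [-0.     0.     1.505]
```

arm_command([
  [[-0.042,0.01,0],[0,0,0.15],0],
  [[-0.084,0.019,0],[0,0,0.3],0],
  [[-0.126,0.029,0],[0,0,0.45],0],
  [[-0.168,0.038,0],[0,0,0.6],0],
  [[-0.21,0.048,0],[0,0,0.75],0],
])

```text
time: 1.1
tool_pos: [0.4902, 0.086, 0.2265]
tool_rot: [-3.141, 0.0, 1.19]
contact_force: [0.7, 1.5, 0.5]
opening: 0.0166
grip_force: 0.0
```

```bash
python3 -c "
from h import *
to([.5617,-.0225,.16],25)"
```

```text
t 1.1 p [0.49020025 0.08597283 0.22649224] yaw 68.2 q [0.02 0.29 1.6  0.   1.25 0.4 ] F [0.7 1.5 0.5] op 0.01662800923421047
shift [-0.0742  0.1067  0.0664] turn [-0.001  0.     0.754]
```

arm_command([
  [[-0.019,0.027,0.0],[0,0,0.15],0],
  [[-0.037,0.053,0.0],[0,0,0.3],0],
  [[-0.056,0.08,0.02],[0,0,0.45],0],
  [[-0.074,0.107,0.04],[0,0,0.6],0],
  [[-0.074,0.107,0.066],[0,0,0.75],0],
])

```text
time: 1.6
tool_pos: [0.5645, -0.0238, 0.16]
tool_rot: [3.139, -0.002, 0.437]
contact_force: [-0.3, 1.0, -1.4]
opening: 0.0004
grip_force: 0.0
```

Run:
```python
from h import *
import cv2
to([.5617,-.0225,.088],25)
m=robot.camera_model('wrist');cv2.imwrite('pics/w1.png',robot.read_camera('wrist')[:,:,::-1])
cv2.imwrite('pics/t1.png',cv2.resize(robot.read_camera('top')[145:250,265:375,::-1],None,fx=4,fy=4,interpolation=cv2.INTER_CUBIC))
for q in (-40,):
  for a in (122,131,142): print(a,proj('wrist',np.array([.5705+.054*np.cos(np.radians(a)),-.078+.054*np.sin(np.radians(a)),.105])).round())
print('hub',proj('wrist',np.array([.5705,-.078,.076])).round())
```

```text
t 1.6 p [ 0.56447526 -0.02375067  0.16000783] yaw 25.1 q [-0.18  0.47  1.51 -0.    1.15  0.96] F [-0.3  1.  -1.4] op 0.00039378586712794823
shift [-0.0021 -0.0025  0.072 ] turn [ 0.002 -0.002  0.001]
122 [280. 258.]
131 [282. 269.]
142 [287. 281.]
hub [350. 234.]
```

View pics/w1.png

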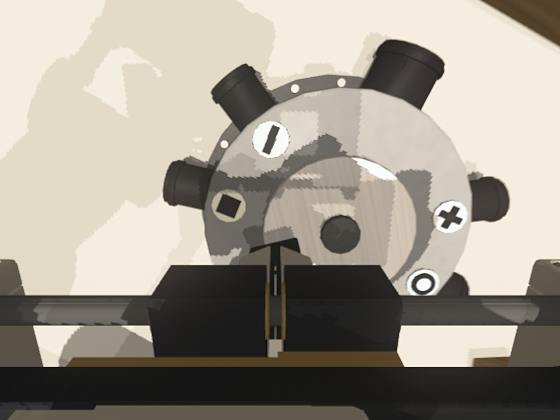

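The wrist view shows the cross at (450,215), ring (424,284), bar (270,139), square (228,206) and hub (340,234). The fingers hide the tab. I'll compare these with the predicted positions.

Run:
```python
from h import *
to([.5617,-.0225,.088],25)
A=[-57.9,-97.9,62,102]
for n,px,a in zip('crbs',[(450,215),(424,284),(270,139),(228,206)],A):
    X=np.array([.5705+.092*np.cos(np.radians(a)),-.078+.092*np.sin(np.radians(a)),.062])
    print(n,px,proj('wrist',X).round(1),X.round(4),ray('wrist',*px,.062).round(4))
print(ray('wrist',340,234,.076))
```

```text
t 1.7 p [ 0.56005831 -0.0207639   0.15681355] yaw 25.4 q [-0.17  0.47  1.52  0.    1.16  0.95] F [-0.   0.2 -0.5] op 0.0006139218028763609
shift [0.0012 0.0026 0.0688] turn [-0.005  0.007  0.008]
c (450, 215) [461.8 215.4] [ 0.6194 -0.1559  0.062 ] [ 0.6156 -0.1473  0.062 ]
r (424, 284) [432.4 283.4] [ 0.5579 -0.1691  0.062 ] [ 0.5543 -0.163   0.062 ]
b (270, 139) [278.2 134.2] [0.6137 0.0032 0.062 ] [0.6079 0.0072 0.062 ]
s (228, 206) [234.  202.2] [0.5514 0.012  0.062 ] [0.5464 0.015  0.062 ]
[ 0.56755835 -0.07129942  0.076     ]
```

View pics/t1.png

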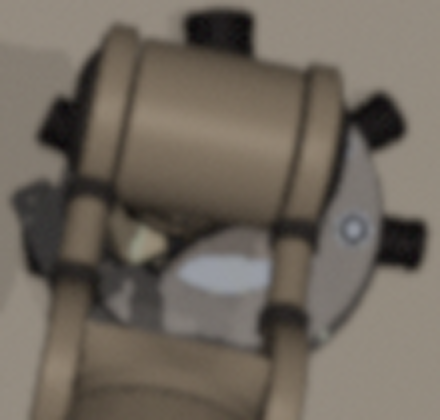

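arm_command([
  [[0,0,0.016],[0,0,0],0],
  [[0,0,0.032],[0,0,0],0],
  [[0,0,0.048],[0,0,0],0],
  [[0,0,0.06],[0,0,0],0],
  [[0,0,0.068],[0,0,0],0],
])

```text
time: 2.2
tool_pos: [0.5622, -0.0198, 0.0926]
tool_rot: [-3.141, 0.0, 0.45]
contact_force: [0.4, 0.0, -0.2]
opening: 0.0002
grip_force: 0.0
```

Run:
```python
from h import *
to([.5612,-.0215,.088],25)
for d in (4,8,12,16,20,5,10,15,25,30):
  c,s=np.cos(np.radians(d)),np.sin(np.radians(d));print(d,np.radians(d).round(3),round(-15.5+15.5*c-54*s,1),round(54-15.5*s-54*c,1))
```

```text
t 2.2 p [ 0.56216538 -0.01981416  0.0925984 ] yaw 25.8 q [-0.17  0.55  1.6   0.    1.    0.95] F [ 0.4  0.  -0.2] op 0.00023611926236974428
shift [-0.0016  0.0011  0.0046] turn [-0.     0.     0.013]
4 0.07 -3.8 -0.9
8 0.14 -7.7 -1.6
12 0.209 -11.6 -2.0
16 0.279 -15.5 -2.2
20 0.349 -19.4 -2.0
5 0.087 -4.8 -1.1
10 0.175 -9.6 -1.9
15 0.262 -14.5 -2.2
25 0.436 -24.3 -1.5
30 0.524 -29.1 -0.5
```

arm_command([
  [[-0.0048,-0.0011,0],[0,0,-0.087],0],
  [[-0.0096,-0.0019,0],[0,0,-0.175],0],
  [[-0.0145,-0.0022,0],[0,0,-0.262],0],
  [[-0.0194,-0.002,0],[0,0,-0.349],0],
  [[-0.0243,-0.0015,0],[0,0,-0.436],0],
])

```text
time: 2.7
tool_pos: [0.5399, -0.0291, 0.0934]
tool_rot: [3.141, -0.001, 0.889]
contact_force: [-0.0, 0.6, 0.1]
opening: 0.0005
grip_force: 0.2
```

arm_command([
  [[-0.0048,-0.0011,0],[0,0,-0.087],0],
  [[-0.0096,-0.0019,0],[0,0,-0.175],0],
  [[-0.0145,-0.0022,0],[0,0,-0.262],0],
  [[-0.0194,-0.002,0],[0,0,-0.349],0],
  [[-0.0243,-0.0015,0],[0,0,-0.436],0],
])

```text
time: 3.2
tool_pos: [0.5227, -0.046, 0.0933]
tool_rot: [-3.141, -0.002, 1.325]
contact_force: [-2.5, 3.8, 1.1]
opening: 0.0004
grip_force: 1.7
```

```bash
cat >> h.py <<'E'
def arc(th,r=.054,off=.0155,z=.087):
    a=np.radians(th);u=np.array([np.cos(a),np.sin(a)]);t=np.array([-u[1],u[0]])
    to(np.r_[np.array([.570,-.077])+r*u-off*t,z],th-90)
E
python3 -c "
from h import *
arc(165);arc(180)"
```

```text
t 3.2 p [ 0.52273749 -0.04600033  0.09330318] yaw 75.9 q [-0.23  0.49  1.7   0.    0.95  0.01] F [-2.5  3.8  1.1] op 0.0004030900349527103
shift [-0.0022 -0.0004  0.0063] turn [-0.001 -0.002  0.016]
t 3.2 p [ 0.52273749 -0.04600033  0.09330318] yaw 75.9 q [-0.23  0.49  1.7   0.    0.95  0.01] F [-2.5  3.8  1.1] op 0.0004030900349527103
shift [-0.0167 -0.0028  0.0063] turn [-0.001 -0.002 -0.246]
```

arm_command([
  [[-0.0054,-0.0011,0.001],[0,0,-0.087],0],
  [[-0.0102,-0.0019,0.002],[0,0,-0.175],0],
  [[-0.0155,-0.0022,0.004],[0,0,-0.262],0],
  [[-0.0204,-0.002,0.004],[0,0,-0.349],0],
  [[-0.0253,-0.0015,0.004],[0,0,-0.436],0],
])

```text
time: 3.7
tool_pos: [0.5152, -0.07, 0.0892]
tool_rot: [3.141, -0.002, 1.76]
contact_force: [-1.3, 6.2, -0.3]
opening: 0.0007
grip_force: 3.3
```

arm_command([
  [[-0.0048,-0.0011,0],[0,0,-0.087],0],
  [[-0.0096,-0.0019,0],[0,0,-0.175],0],
  [[-0.0145,-0.0022,0],[0,0,-0.262],0],
  [[-0.0194,-0.002,0],[0,0,-0.349],0],
  [[-0.0243,-0.0015,0],[0,0,-0.436],0],
])

```text
time: 4.2
tool_pos: [0.518, -0.0953, 0.0892]
tool_rot: [-3.141, -0.001, 2.197]
contact_force: [-0.4, 1.1, -1.1]
opening: 0.0005
grip_force: 0.4
```

```bash
python3 -c "
from h import *
arc(215);arc(240)"
```

```text
t 4.2 p [ 0.51803883 -0.09528459  0.08916601] yaw 125.9 q [-0.33  0.5   1.7   0.    0.94 -0.95] F [-0.4  1.1 -1.1] op 0.00045631777143721286
shift [ 0.0007 -0.0009  0.0022] turn [-0.    -0.001  0.015]
t 4.2 p [ 0.51803883 -0.09528459  0.08916601] yaw 125.9 q [-0.33  0.5   1.7   0.    0.94 -0.95] F [-0.4  1.1 -1.1] op 0.00045631777143721286
shift [-0.0236 -0.0028  0.0022] turn [-0.    -0.001 -0.421]
```

arm_command([
  [[-0.0048,-0.0011,0],[0,0,-0.087],0],
  [[-0.0096,-0.0019,0],[0,0,-0.175],0],
  [[-0.0145,-0.0022,0],[0,0,-0.262],0],
  [[-0.0194,-0.002,0],[0,0,-0.349],0],
  [[-0.0243,-0.0015,0],[0,0,-0.436],0],
])

```text
time: 4.7
tool_pos: [0.5301, -0.1157, 0.0892]
tool_rot: [-3.141, -0.003, 2.633]
contact_force: [-3.7, 1.2, 2.8]
opening: 0.0002
grip_force: 2.1
```

arm_command([
  [[-0.0048,-0.0011,0],[0,0,-0.087],0],
  [[-0.0096,-0.0019,0],[0,0,-0.175],0],
  [[-0.0145,-0.0022,0],[0,0,-0.262],0],
  [[-0.0194,-0.002,0],[0,0,-0.349],0],
  [[-0.0243,-0.0015,0],[0,0,-0.436],0],
])

```text
time: 5.2
tool_pos: [0.5498, -0.1292, 0.0891]
tool_rot: [3.141, -0.005, 3.069]
contact_force: [-7.8, -0.1, 5.3]
opening: 0.0001
grip_force: 3.9
```

```bash
python3 -c "
from h import *
arc(265);arc(290)"
```

```text
t 5.2 p [ 0.54981854 -0.12916356  0.08911257] yaw 175.8 q [-0.37  0.56  1.59 -0.    1.   -1.86] F [-7.8 -0.1  5.3] op 0.00013245876162022388
shift [-0.0001 -0.0003  0.0021] turn [ 0.    -0.005  0.014]
t 5.2 p [ 0.54981854 -0.12916356  0.08911257] yaw 175.8 q [-0.37  0.56  1.59 -0.    1.   -1.86] F [-7.8 -0.1  5.3] op 0.00013245876162022388
shift [-0.0243 -0.0021  0.002 ] turn [ 0.001 -0.004 -0.422]
```

arm_command([
  [[-0.0048,-0.0011,0],[0,0,-0.087],0],
  [[-0.0096,-0.0019,0],[0,0,-0.175],0],
  [[-0.0145,-0.0022,0],[0,0,-0.262],0],
  [[-0.0194,-0.002,0],[0,0,-0.349],0],
  [[-0.0243,-0.0015,0],[0,0,-0.436],0],
])

```text
time: 5.7
tool_pos: [0.5752, -0.1329, 0.0891]
tool_rot: [3.141, -0.001, -2.779]
contact_force: [-2.9, 0.4, -0.1]
opening: 0.0003
grip_force: 1.1
```

arm_command([
  [[-0.0029,-0.0007,0],[0,0,-0.052],0],
  [[-0.0058,-0.0013,0],[0,0,-0.105],0],
  [[-0.0086,-0.0017,0],[0,0,-0.157],0],
  [[-0.0086,-0.0017,0],[0,0,-0.157],0],
  [[-0.0086,-0.0017,0],[0,0,-0.157],0],
])

```text
time: 6.2
tool_pos: [0.5841, -0.1315, 0.0892]
tool_rot: [3.142, -0.0, -2.628]
contact_force: [-4.1, -0.6, 3.5]
opening: 0.0005
grip_force: 1.9
```

```bash
python3 -c "
from h import *
arc(302)"
```

```text
t 6.2 p [ 0.58408502 -0.13153118  0.08917704] yaw -150.6 q [-0.35  0.61  1.49 -0.    1.04 -2.43] F [-4.1 -0.6  3.5] op 0.0004675038356311097
shift [-0.0015 -0.0002  0.0022] turn [ 0.    -0.    -0.045]
```

arm_command([
  [[-0.0015,-0.0005,0],[0,0,-0.04],0],
  [[-0.002,-0.0005,0],[0,0,-0.04],0],
  [[-0.002,-0.0005,0],[0,0,-0.04],0],
  [[0.006,0,0],[0,0,-0.04],0],
  [[0.018,0,0],[0,0,-0.04],0],
])

```text
time: 6.7
tool_pos: [0.5689, -0.1402, 0.0888]
tool_rot: [-3.141, 0.001, -2.587]
contact_force: [-0.3, 0.2, 0.3]
opening: 0.0006
grip_force: 0.0
```

arm_command([
  [[0,0,-0.03],[0,0,0.1],0],
  [[0,0,-0.06],[0,0,0.2],0],
  [[0.03,0.02,-0.08],[0,0,0.3],0],
  [[0.07,0.04,-0.1],[0,0,0.4],0],
  [[0.11,0.06,-0.11],[0,0,0.5],0],
])

```text
time: 7.2
tool_pos: [0.4425, -0.1474, 0.2]
tool_rot: [-3.14, 0.003, -3.091]
contact_force: [0.3, -0.2, 0.6]
opening: 0.0005
grip_force: 0.0
```

Run:
```python
from h import *
import cv2
to([.504,.334,.14],90)
c=[cv2.cvtColor(robot.read_camera(n),cv2.COLOR_RGB2BGR) for n in('scene','top')]
cv2.imwrite('pics/c3.png',np.hstack([cv2.resize(c[0][215:325,185:320],(400,326),interpolation=3),cv2.resize(c[1][145:250,265:375],(341,326),interpolation=3)]))
```

```text
t 7.2 p [ 0.44247962 -0.14743051  0.20002386] yaw -177.1 q [-0.49  0.26  1.72  0.    1.16 -2.11] F [ 0.3 -0.2  0.6] op 0.0005482680642632414
shift [-0.0855  0.4778  0.0596] turn [1.000e-03 3.000e-03 1.621e+00]
```

View pics/c3.png

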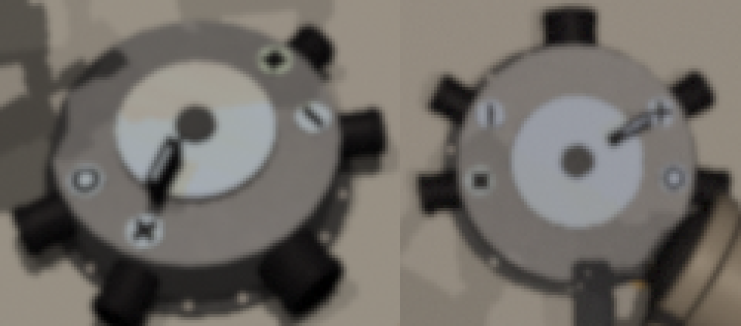

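The tab now sits at the cross: its line points straight at the plus in both views. On to the middle box's start button.

arm_command([
  [[-0.008,0.048,0],[0,0,0],0],
  [[-0.016,0.095,0],[0,0,0],0],
  [[-0.025,0.143,0],[0,0,0],0],
  [[-0.034,0.191,0],[0,0,0],0],
  [[-0.043,0.239,0],[0,0,0],0],
])

```text
time: 7.8
tool_pos: [0.4738, 0.0956, 0.1987]
tool_rot: [3.141, 0.001, -3.088]
contact_force: [1.4, -0.0, -0.4]
opening: 0.0003
grip_force: 0.0
```

arm_command([
  [[-0.008,0.048,0],[0,0,0],0],
  [[-0.016,0.095,0],[0,0,0],0],
  [[-0.025,0.143,0],[0,0,0],0],
  [[-0.034,0.191,0.02],[0,0,0],0],
  [[-0.043,0.239,0.05],[0,0,0],0],
])

```text
time: 8.3
tool_pos: [0.5035, 0.329, 0.1545]
tool_rot: [3.139, 0.004, -3.087]
contact_force: [1.1, -0.1, 0.6]
opening: 0.0005
grip_force: 0.0
```

arm_command([
  [[0,0,0],[0,0,0],0],
  [[0,0,0],[0,0,0],0],
  [[0,0,0],[0,0,0],0],
  [[0,0,0],[0,0,0],0],
  [[0,0,0],[0,0,0],0],
])

```text
time: 8.8
tool_pos: [0.5031, 0.3253, 0.1551]
tool_rot: [3.141, 0.002, -3.089]
contact_force: [0.0, 0.7, -0.2]
opening: 0.0005
grip_force: 0.0
```

Run:
```python
from h import *
import cv2
to([.504,.334,.08],-177)
print(proj('wrist',np.array([.504,.334,.072])))
cv2.imwrite('pics/w2.png',robot.read_camera('wrist')[:,:,::-1])
```

```text
t 8.8 p [0.50310765 0.3253267  0.15506303] yaw -177.0 q [ 0.45  0.54  1.42  0.    1.19 -1.18] F [ 0.   0.7 -0.2] op 0.0004956259991882137
shift [-0.0012  0.0086  0.0751] turn [0.001 0.002 0.   ]
[285.71657754 218.75739396]
```

View pics/w2.png

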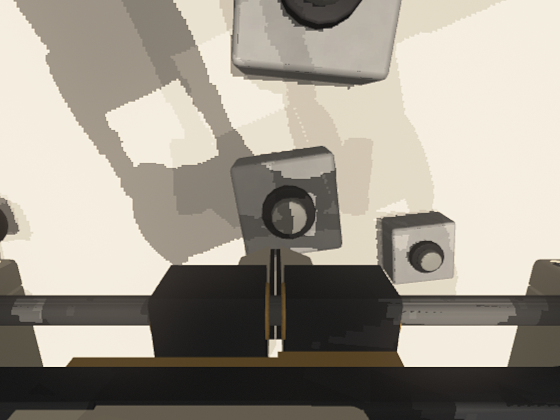

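Button seen at (293,213), between the large box above and the small one at right; predicted (286,219), so about right.

Run:
```python
from h import *
b=ray('wrist',293,213,.072);print(b)
to([.5035,.3325,.078],-177)
```

```text
[0.49893819 0.33932832 0.072     ]
t 8.85 p [0.50301742 0.32544633 0.15492088] yaw -177.0 q [ 0.45  0.54  1.42  0.    1.19 -1.18] F [0.1 0.9 0.2] op 0.0005605004676156929
shift [-0.0007  0.007   0.0769] turn [0.001 0.002 0.   ]
```

arm_command([
  [[0,0.01,0.02],[0,0,0],0],
  [[0,0.01,0.04],[0,0,0],0],
  [[0,0.01,0.06],[0,0,0],0],
  [[0,0.01,0.072],[0,0,0],0],
  [[0,0.01,0.075],[0,0,0],0],
])

```text
time: 9.35
tool_pos: [0.5015, 0.3356, 0.0779]
tool_rot: [-3.141, -0.002, -3.088]
contact_force: [-0.5, 0.5, 0.4]
opening: 0.0001
grip_force: 0.0
```

arm_command([
  [[0,0,0.003],[0,0,0],0],
  [[0,0,0.006],[0,0,0],0],
  [[0,0,0.009],[0,0,0],0],
  [[0,0,0.011],[0,0,0],0],
  [[0,0,0.011],[0,0,0],0],
])

```text
time: 9.85
tool_pos: [0.5025, 0.3364, 0.0685]
tool_rot: [3.141, 0.002, -3.087]
contact_force: [1.1, -0.3, 3.5]
opening: 0.0003
grip_force: 1.7
```

arm_command([
  [[0,0,0.001],[0,0,0],0],
  [[0,0,0.002],[0,0,0],0],
  [[0,0,0.003],[0,0,0],0],
  [[0,0,0.003],[0,0,0],0],
  [[0,0,0.003],[0,0,0],0],
])

```text
time: 10.35
tool_pos: [0.5025, 0.3364, 0.0662]
tool_rot: [3.141, 0.002, -3.087]
contact_force: [0.4, -1.3, 9.8]
opening: 0.0007
grip_force: 5.0
```

arm_command([
  [[0,0,0.001],[0,0,0],0],
  [[0,0,0.001],[0,0,0],0],
  [[0,0,0.001],[0,0,0],0],
  [[0,0,0.001],[0,0,0],0],
  [[0,0,0.001],[0,0,0],0],
])

```text
time: 10.85
tool_pos: [0.5026, 0.3365, 0.0661]
tool_rot: [3.141, 0.002, -3.087]
contact_force: [-2.3, -2.5, 15.7]
opening: 0.0003
grip_force: 7.9
```

arm_command([
  [[0,0,-0.01],[0,0,0],0],
  [[0,0,-0.04],[0,0,0],0],
  [[0,0,-0.08],[0,0,0],0],
  [[0,0,-0.11],[0,0,0],0],
  [[0,0,-0.13],[0,0,0],0],
])

```text
time: 11.35
tool_pos: [0.502, 0.3364, 0.1961]
tool_rot: [3.141, 0.001, -3.087]
contact_force: [-0.3, -0.2, -1.4]
opening: 0.001
grip_force: 0.0
```

arm_command([
  [[0,0,0],[0,0,0],0],
  [[0,0,0],[0,0,0],0],
  [[0,0,0],[0,0,0],0],
  [[0,0,0],[0,0,0],0],
  [[0,0,0],[0,0,0],0],
])

```text
time: 11.85
tool_pos: [0.5016, 0.336, 0.1928]
tool_rot: [-3.141, -0.002, -3.087]
contact_force: [0.9, -0.7, -0.4]
opening: 0.0005
grip_force: 0.0
```

Run:
```python
from h import *
import cv2
to([.504,.334,.2],-177)
c=[cv2.cvtColor(robot.read_camera(n),cv2.COLOR_RGB2BGR) for n in('scene','top')]
cv2.imwrite('pics/c4.png',np.hstack([cv2.resize(c[0][130:330,80:420],None,fx=1.3,fy=1.3,interpolation=3),cv2.resize(c[1][145:250,265:375],(272,260),interpolation=3)]))
```

```text
t 11.85 p [0.50156144 0.33600419 0.19276555] yaw -176.9 q [ 0.46  0.51  1.35  0.    1.28 -1.16] F [ 0.9 -0.7 -0.4] op 0.0005346923651280387
shift [-0.0023 -0.0021 -0.0072] turn [-0.001 -0.002  0.002]
```

View pics/c4.png

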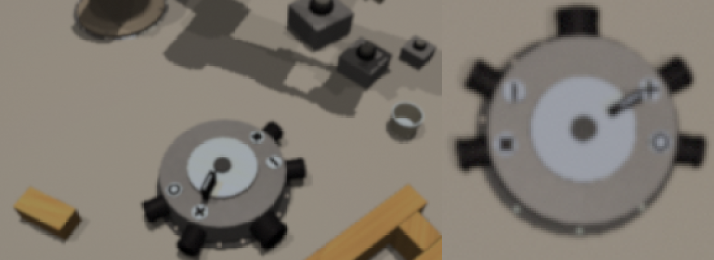

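The tab still points at the cross, the button bottomed out (stopped at 66 mm, 16 N) and has been released, and the arm is clear with the bystanders unmoved.

```bash
python3 -c "
from cell import robot
print(robot.hand_in())"
```

```text
the job is handed in; nothing more can be done
None
```

I handed the job in: the selector is clicked in at the cross label, the middle box's start button was then pressed right down and released, and the arm finished clear; the hand-in gave no pass/fail verdict.

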